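Move a power module from the soak-test carrier to the drive board with the ejector levers

ROBOT

A 7-joint arm with a two-finger parallel gripper is mounted at the origin on a cart in front of the work surface, level with it; the furniture and walls round the work are solid. World frame = base frame: x ahead of the robot, y to its left, z up, the work surface at z = 0. Lengths are in m, angles in rad, forces in N, time in s.
With the tool pointing down it reaches from about 0.425 to 0.825 m from the base axis. Payload 3.6 kg.
Tool frame: the origin (TCP) lies at the very end of the fingers, on their centre line; the grasp point (between the pads) lies 19 mm behind it (arm.hold_point_z is the z of the grasp point in the tool frame, in m); z points along the fingers, y is the line along which they close (so a half turn about z gives the same grasp; the last joint's range is limited). The gripper opens to 85 mm and grips with 20 to 120 N. Pads are 22 mm wide; open, the fingers measure 114 mm over their backs; the gripper's body (76 mm by 85 mm) begins 54 mm behind the grasp point. The pads swing forward as they close: fully open they stand 13 mm farther back than shut.
Start: joints at [-1.367, 0.615, -0.013, 1.423, 0.008, 1.103, -0.04], TCP at [0.148, 0.633, 0.231] pointing down, gripper open.
Joint ranges: [-3.12, 3.12], [-0.3, 2.06], [-1.34, 1.32], [0.26, 2.42], [-1.36, 4.5], [0.01, 1.98], [-2.84, 2.84]. Speed limits (rad/s): [2.79, 2.79, 3.14, 3.14, 3.14, 3.14, 3.14].

INTERFACE

Orientations are given as a unit quaternion [x, y, z, w].
In Python, from cell import arm gives the robot as it stands.
- The arm moves only by the tool drive_tool, never from a script. Its argument "plan" is text: rows parted by semicolons, each of 7 numbers parted by spaces: the shift along the tool's x, y, z in m, then the turn, a rotation vector about the tool's x, y, z in rad, then the closure, from 0 (fully open) to 1 (shut). A call has 1 to 12 rows; each row is the pose to reach, as a shift and turn from the pose commanded when the call began, along the tool's axes at that moment; what a row does not reach only later rows make up. A row lasts 1/12 s, in which the tool goes at most 41.7 mm and 7.16 degrees, less where a joint would pass 70% of its speed; a pose out of reach is approached as far as the arm can. A call with a gripper value outside its range is refused whole. The fingers move at their own pace and stop on an object; the grip force is fixed at half the most. Time passes only in rows, so rows that repeat a pose let the fingers close. It gives the time, the measured TCP pose, the force, the opening and the grip force at its end, in the units of the state.
- arm.read_state(): the state, without advancing time (a new reading comes with each control period).
- arm.snapshot(name): name is "side" or "top"; returns a dict with "frame" (384x512x3 uint8, red, green, blue), "range_z" (384x512 float32, m along the optical axis (not along the pixel's ray), 0 where there is no reading), "fx", "fy", "cx", "cy" (pixels), "extrinsics" (4x4, takes a point from world to camera coordinates). Camera axes: x right, y up, looking along -z (the intrinsics and any distortion apply to the point x, -y, -z); pixel columns grow to the right and rows downward; lengths in m; the calibration is good to about 2 mm. A picture is of the moment at which its call begins.
- arm.close_job(): hands the job in; it is judged then, once.
Trained networks look in the newest picture that a camera, given by its name, has taken for a name from the list of things; names that differ only in an ending like _2 or _b are one class to them, and where a whole thing is asked for, a point or a joint stands for the part that bears it (a point fixed in the world has none). Each returns a list of dicts, best first, with "p" (0 to 1); they miss things now and then, are a little off and sometimes report something else, mostly with a low value. They report only what shows in the picture. A call takes as long as a camera call.
- arm.recognise(camera, target): "bbox" ([left, top, right, bottom] as shares, 0 to 1, of the picture: columns of its width, rows of its height, round what is visible of it).
The state is a dict: "time": time; "joint_positions": joint angles; "joint_velocities": joint speeds; "tau": joint torques, N m; "eef_pos": TCP position; "orientation": TCP orientation; "ft_force": force on the tool from outside, world axes, zero at the start; "ft_torque": the same for the moment, N m; "width": finger opening in m; "grip_force": force on a finger pad.
Only numpy, scipy, OpenCV 4.12 (cv2) and the standard library are available. Lean on these libraries where they do the work, as an engineer would, in place of code of your own. Each camera call takes 0.05 s, during which the arm holds its last target. There are 200 camera calls.

TASK

The power module has finished its soak test. Swing both ejector levers of the carrier it stands in outward so that they pry it free of its contacts, lift it out and stand it in the empty socket of the other board, then let go of it and swing that socket's two levers inward until they stand upright and have drawn the module fully home. Let the levers do the prying and the seating - never hold the module or push on it while it is in its contacts - be gentle with levers and module, and leave the other things on the bench alone.

Things in the scene. Friction and masses are not known exactly. Their poses are not given: they have to be found in the camera images.
- module: the power module, loose, about 0.16 kg: upright green board 86 wide (y) x 44 high x 3 thick (x), finned aluminium cover 58 wide x 14 thick (x) from 32 to 80 mm high, a lug at each lower corner (20 to 27.5 mm high, out to y = +-62, top bevelled from +-54). Grip the cover across x. Origin: middle of its lower (contact) edge; z up, y along the board. Turned end for end it fits as well
- soak_carrier: blue metal base 100 x 190 mm with a black socket and two blue levers; the module stands in it. Fixed. Origin: centre of its underside on the bench; y along the socket (from right lever to left lever), x across, z up. Red and black binding posts on the -x side, brass resistors on the +x side, under 35 mm high
- drive_board: green board on an aluminium plate, 104 x 194 mm, with an empty black socket and two orange levers. Fixed. Origin: centre of its underside on the bench; y along the socket (right lever to left lever), x across, z up. Capacitors, relay and heat sink on the +x side, terminals on the -x side, under 35 mm high
- soak_home (a point): the soak carrier's black socket has card guides at y = +-(34 to 42) mm up to z = 60; its slot for the board is 5 mm wide across x, flared to 10 at the top; below, at z = 39, a mouth 88 (bevelled to 95) x 6 wide. This point, 20 mm above the carrier's origin, axes as the carrier, is where the module's origin is at home. With both levers out it stands about 11 mm higher, free of the contacts
- drive_home (a point): 20 mm above the drive board's origin, axes as the board: the module's origin must come here. Socket as the soak carrier's; its sprung contacts grip the last 5 mm. Set in with both levers out it stands on their feet about 11 mm higher, free of the contacts; it needs no push to get there beyond a few N against the guides
- module_left (a point): lower corner of the module's contact edge, 43 mm to +y of its origin
- module_right (a point): lower corner of the module's contact edge, 43 mm to -y of its origin
- soak_left_hinge (a joint): blue ejector lever at the +y end of the soak carrier, hinged about x at y = 68, z = 34 mm of its frame: 0 upright (closed), 1.0 rad swung fully out to +y (stop). Starts nearly closed; its foot pries the lug up. About 3.5 N at the handle for the first 0.2 rad, then 4 to 8 N; stays where left
- soak_left: that blue lever: origin on its hinge pin, own z along its arm (up when closed), y and x as the soak carrier when closed. Ribbed handle pad 12 (x) x 10 (y) x 18 mm centred 55 mm along z, free on all sides; arm below it 9 x 8 mm; lever end at 65 mm (72 mm over the bench when out). Closed, the pad's middle is 89 mm over the bench with 35 mm free between it and the module's cover (above 64 mm)
- soak_right_hinge (a joint): blue ejector lever at the -y end of the soak carrier, hinged about x at y = -68, z = 34 mm of its frame: 0 upright (closed), 1.0 rad swung fully out to -y (stop). Starts nearly closed; its foot pries the lug up. About 3.5 N at the handle for the first 0.2 rad, then 4 to 8 N; stays where left
- soak_right: that blue lever: origin on its hinge pin, own z along its arm (up when closed), y and x as the soak carrier when closed. Ribbed handle pad 12 (x) x 10 (y) x 18 mm centred 55 mm along z, free on all sides; arm below it 9 x 8 mm; lever end at 65 mm (72 mm over the bench when out). Closed, the pad's middle is 89 mm over the bench with 35 mm free between it and the module's cover (above 64 mm)
- drive_left_hinge (a joint): orange ejector lever at the +y end of the drive board, hinged about x at y = 68, z = 34 mm of its frame: 0 upright (closed), 1.0 rad swung fully out to +y (stop). Starts out. About 3.5 N at the handle; from about 0.25 rad its hook draws the lug down with 5 to 13 N, then a hard stop at 0; stays where left. Follow its arc when pushing
- drive_left: that orange lever: origin on its hinge pin, own z along its arm (up when closed), y and x as the drive board when closed. Ribbed handle pad 12 (x) x 10 (y) x 18 mm centred 55 mm along z, free on all sides; arm below it 9 x 8 mm; lever end at 65 mm (72 mm over the bench when out). Closed, the pad's middle is 89 mm over the bench with 35 mm free between it and the module's cover (above 64 mm)
- drive_right_hinge (a joint): orange ejector lever at the -y end of the drive board, hinged about x at y = -68, z = 34 mm of its frame: 0 upright (closed), 1.0 rad swung fully out to -y (stop). Starts out. About 3.5 N at the handle; from about 0.25 rad its hook draws the lug down with 5 to 13 N, then a hard stop at 0; stays where left. Follow its arc when pushing
- drive_right: that orange lever: origin on its hinge pin, own z along its arm (up when closed), y and x as the drive board when closed. Ribbed handle pad 12 (x) x 10 (y) x 18 mm centred 55 mm along z, free on all sides; arm below it 9 x 8 mm; lever end at 65 mm (72 mm over the bench when out). Closed, the pad's middle is 89 mm over the bench with 35 mm free between it and the module's cover (above 64 mm)
- flux_jar: small jar with black lid, 46 x 46 x 32 mm, bystander; origin: centre of its underside. It stands before the fixed hot-air gun, which leans at about x 0.60, y 0.05 m up to 0.28 m over the bench: carry gripper and module round its front
- multimeter: red pocket multimeter lying on its back, 148 x 74 x 42 mm, bystander; origin: centre of its underside
- torch: black hand torch lying down, 27 x 115 x 27 mm, bystander; origin: centre of its underside
- motor: small brushless motor with three leads, 30 x 90 x 30 mm, bystander; origin: centre of its underside
- tape_black: roll of black tape, 55 x 53 x 19 mm, bystander; origin: centre of its underside
- ball_pen: white ball pen lying at the front edge of the bench, 11 x 145 x 9 mm, bystander; origin: centre of its underside

How it is judged:
By the outcome, as a careful person would: the job done as asked, in the order asked, and still so for the second after the job is handed in, with the robot touching nothing.
It also fails if it takes over 72 s, if anything falls off the work surface, if the arm or the gripper's body presses on something with over 40 N, if the wrist force passes 120 N, or if a joint passes its speed limit or range.

## Working session

There is one attempt and no reset: what is moved stays moved. The work goes in short steps, Python scripts to look and compute and a tool call to move; the robot and the scene stay as the last step left them, time stands still between calls to the robot, and variables do not carry over. Pictures are saved under pics/ and viewed, at most 10 in all, crops included, and the job is handed in when it is done.

Besides the shell and the picture viewer there is one more tool, called after "Emit:" as name(argument=value, ...) on one line, values as JSON. drive_tool: Moves the arm, as the interface text tells. Its arguments: {"type":"object","properties":{"plan":{"type":"string"}},"required":["plan"]}

```bash
mkdir -p pics; ls
python3 - <<'E'
from cell import arm
import cv2,numpy as np
s=arm.read_state(); print({k:np.round(v,3).tolist() for k,v in s.items()}, arm.hold_point_z)
for c in ("top","side"):
    d=arm.snapshot(c); cv2.imwrite(f"pics/{c}0.png",d["frame"][:,:,::-1]); np.savez(f"{c}0.npz",**d)
    print(c,d["fx"],d["fy"],d["cx"],d["cy"],np.round(d["extrinsics"],4).tolist(),[k for k in d])
    for t in ("module","soak_carrier","drive_board","soak_left","soak_right","drive_left","drive_right","flux_jar","multimeter"):
        print(t,[(np.round(np.array(r["bbox"])*[512,384,512,384]).astype(int).tolist(),round(r["p"],2)) for r in arm.recognise(c,t)][:3])
E
```

```text
pics
{'time': 0.0, 'joint_positions': [-1.368, 0.616, -0.013, 1.425, 0.008, 1.103, -0.04], 'joint_velocities': [-0.001, 0.001, -0.001, 0.001, 0.0, -0.001, -0.0], 'tau': [0.0, -46.921, 0.259, -17.104, 0.01, 0.009, 0.0], 'eef_pos': [0.148, 0.632, 0.23], 'orientation': [0.115, 0.993, -0.001, -0.0], 'ft_force': [-0.426, 0.345, 0.597], 'ft_torque': [-0.039, -0.048, -0.056], 'grip_force': 0.0, 'width': 0.085} -0.0187
top 390.92681565897936 390.92681565897936 257.8527415536622 195.6602467999346 [[-0.01, -0.9998, -0.0158, 0.0087], [0.9854, -0.0125, 0.17, -0.4917], [-0.1701, -0.0138, 0.9853, -1.2516], [0.0, 0.0, 0.0, 1.0]] ['frame', 'range_z', 'fx', 'fy', 'cx', 'cy', 'extrinsics']
module [([314, 194, 335, 201], 0.47)]
soak_carrier [([290, 185, 346, 220], 0.75)]
drive_board [([141, 184, 217, 217], 0.75)]
soak_left [([297, 196, 308, 202], 0.35), ([291, 186, 350, 214], 0.19), ([313, 195, 336, 200], 0.18)]
soak_right [([341, 196, 339, 198], 0.55)]
drive_left []
drive_right [([196, 196, 215, 202], 0.51)]
flux_jar [([253, 164, 263, 179], 0.48)]
multimeter [([391, 177, 431, 223], 0.93), ([339, 196, 344, 200], 0.32)]
side 355.3150161474745 355.3150161474745 257.21640359019216 196.8287944988898 [[-0.8944, -0.4472, -0.0089, 0.4201], [0.372, -0.7548, 0.5404, -0.1962], [-0.2484, 0.48, 0.8414, -1.4406], [0.0, 0.0, 0.0, 1.0]] ['frame', 'range_z', 'fx', 'fy', 'cx', 'cy', 'extrinsics']
module [([274, 151, 283, 167], 0.4), ([201, 296, 224, 324], 0.32)]
soak_carrier [([261, 148, 294, 184], 0.81)]
drive_board [([203, 218, 251, 276], 0.59)]
soak_left [([260, 147, 293, 188], 0.59)]
soak_right []
drive_left [([208, 257, 220, 272], 0.57)]
drive_right [([236, 217, 245, 236], 0.61)]
flux_jar [([229, 187, 246, 197], 0.4)]
multimeter [([295, 113, 316, 135], 0.77)]
```

Run:
```python
import cv2,numpy as np
a=cv2.imread("pics/top0.png")[150:240,120:450]; b=cv2.imread("pics/side0.png")[90:340,150:350]
cv2.imwrite("pics/t1.png",cv2.resize(a,None,fx=2.4,fy=2.4,interpolation=2))
a=cv2.resize(a,None,fx=2.4,fy=2.4,interpolation=2)
bb=cv2.resize(b,None,fx=1.5,fy=1.5,interpolation=2)
o=np.zeros((a.shape[0]+bb.shape[0],800,3),np.uint8); o[:a.shape[0],:a.shape[1]]=a; o[a.shape[0]:,:bb.shape[1]]=bb; print(a.shape,o.shape)
sm=cv2.resize(cv2.imread("pics/top0.png"),None,fx=.9,fy=.9)
o[a.shape[0]:a.shape[0]+345,320:320+461]=sm
cv2.imwrite("pics/mix0.png",o)
```

```text
(216, 792, 3) (591, 800, 3)Traceback (most recent call last):
  File "<stdin>", line 8, in <module>
ValueError: could not broadcast input array from shape (346,461,3) into shape (345,461,3)
```

Run:
```python
import cv2,numpy as np
a=cv2.imread("pics/top0.png")[150:240,120:450]; b=cv2.imread("pics/side0.png")[90:340,150:350]
a=cv2.resize(a,None,fx=2.4,fy=2.4,interpolation=2)
bb=cv2.resize(b,None,fx=1.5,fy=1.5,interpolation=2)
o=np.zeros((600,800,3),np.uint8); o[:216,:792]=a; o[216:591,:300]=bb
sm=cv2.resize(cv2.imread("pics/top0.png"),(460,345)); o[220:565,320:780]=sm
cv2.imwrite("pics/mix0.png",o)
```

```text
(no output)
```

View pics/mix0.png

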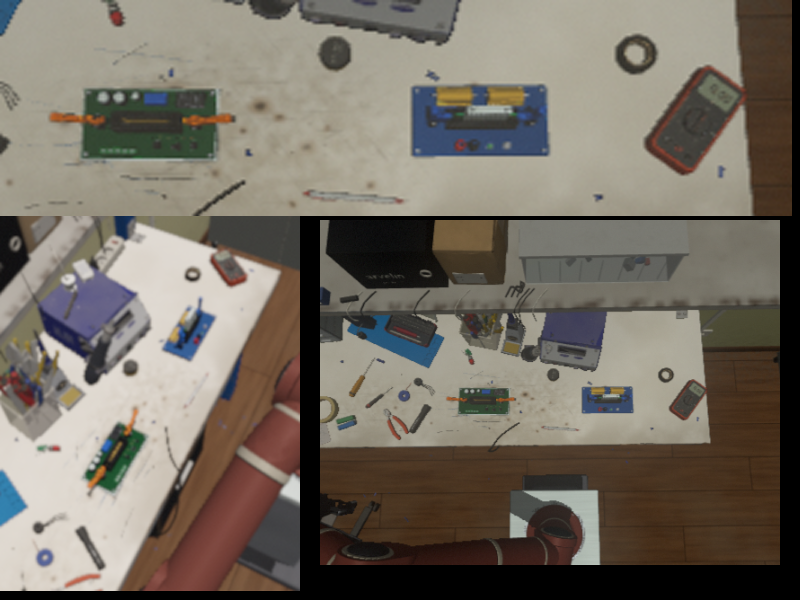

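```bash
cat > h.py <<'E'
import cv2,numpy as np
def pts(d):
    h,w=d["range_z"].shape; v,u=np.mgrid[:h,:w]; z=d["range_z"]
    X=np.stack([(u-d["cx"])/d["fx"]*z,-(v-d["cy"])/d["fy"]*z,-z,np.ones_like(z)],-1)
    return (X@np.linalg.inv(d["extrinsics"]).T)[...,:3]
def proj(d,P):
    c=np.c_[np.atleast_2d(P),np.ones(len(np.atleast_2d(P)))]@np.asarray(d["extrinsics"]).T
    return np.c_[d["cx"]+d["fx"]*c[:,0]/-c[:,2],d["cy"]-d["fy"]*c[:,1]/-c[:,2]]
E
python3 - <<'E'
from h import *
for c in ("top","side"):
    d=np.load(c+"0.npz"); P=pts(d); hsv=cv2.cvtColor(d["frame"],cv2.COLOR_RGB2HSV)
    boxes={"top":{"soak":(285,180,355,225),"drive":(135,180,222,222)},"side":{"soak":(255,143,298,192),"drive":(198,213,255,280)}}[c]
    for n,(l,t,r,b) in boxes.items():
        Q=P[t:b,l:r]; H=hsv[t:b,l:r]; z=Q[...,2]
        if n=="soak": m=(H[...,0]>100)&(H[...,0]<130)&(H[...,1]>90)
        else: m=(H[...,0]>45)&(H[...,0]<90)&(H[...,1]>60)
        bench=np.median(z[~m&(H[...,1]<60)])
        q=Q[m]; print(c,n,m.sum(),"bench",bench.round(4),"z pct",np.percentile(q[:,2],[5,25,50,75,95]).round(4))
        k=q[np.abs(q[:,2]-np.median(q[:,2]))<.006]
        rr=cv2.minAreaRect((k[:,:2]*1000).astype(np.float32)); print("  rect",rr)
        # elevated silhouettes
        hi=z>bench+.003
        print("  hi",hi.sum(), cv2.minAreaRect((Q[hi&(z<bench+.03)][:,:2]*1000).astype(np.float32)))
        top=z>.075; 
        if top.any(): print("  >75mm",Q[top].mean(0).round(4),Q[top].min(0).round(4),Q[top].max(0).round(4),top.sum())
E
```

```text
top soak 871 bench 0.002 z pct [0.0089 0.0113 0.0131 0.0153 0.0586]
  rect ((479.646728515625, -204.5896453857422), (187.44813537597656, 97.20414733886719), 89.16656494140625)
  hi 1747 ((474.3328857421875, -204.76100158691406), (233.9763641357422, 151.06983947753906), 89.19873809814453)
  >75mm [ 0.4591 -0.1839  0.2152] [ 0.2717 -0.279   0.0762] [ 0.4853 -0.0147  1.3169] 134
top drive 771 bench 0.0025 z pct [0.0087 0.0112 0.0132 0.0154 0.0203]
  rect ((481.6280517578125, 260.9150085449219), (183.90896606445312, 96.25312042236328), 89.38197326660156)
  hi 1872 ((485.47064208984375, 275.4827880859375), (293.099365234375, 141.70849609375), 89.31681060791016)
  >75mm [0.3129 0.0326 1.0688] [ 0.2717 -0.0147  0.075 ] [0.4832 0.3777 1.3169] 15
side soak 387 bench -0.0009 z pct [0.0063 0.0092 0.0119 0.016  0.0554]
  rect ((463.6620788574219, -199.97531127929688), (188.5727081298828, 88.605224609375), 82.2489242553711)
  hi 924 ((474.630126953125, -214.9251708984375), (204.2221221923828, 282.0171813964844), 26.716901779174805)
  >75mm [ 0.4636 -0.1784  0.1215] [ 0.0909 -0.2851  0.0751] [0.4818 0.7312 1.3219] 81
side drive 507 bench -0.0008 z pct [0.0064 0.0096 0.0116 0.0145 0.0284]
  rect ((474.0368347167969, 263.0950927734375), (180.09994506835938, 89.10884857177734), 88.32232666015625)
  hi 1485 ((496.496337890625, 242.73391723632812), (238.9741973876953, 294.95660400390625), 26.833887100219727)
  >75mm [0.0909 0.7312 1.3219] [0.0909 0.7312 1.3219] [0.0909 0.7312 1.3219] 22
```

Emit:
drive_tool(plan="-0.328 -0.163 0 0 0 1.33 1;-0.328 -0.163 0 0 0 1.33 1;-0.328 -0.163 0 0 0 1.33 1;-0.328 -0.163 0 0 0 1.33 1;-0.328 -0.163 0 0 0 1.33 1;-0.328 -0.163 0 0 0 1.33 1;-0.328 -0.163 0 0 0 1.33 1;-0.328 -0.163 0 0 0 1.33 1;-0.328 -0.163 0 0 0 1.33 1;-0.328 -0.163 0 0 0 1.33 1;-0.328 -0.163 0 0 0 1.33 1;-0.328 -0.163 0 0 0 1.33 1")

```text
time: 2.0
eef_pos: [0.4308, 0.399, 0.2313]
orientation: [0.704, 0.71, -0.0, 0.0]
ft_force: [0.2, 0.1, 0.2]
width: -0.0003
grip_force: 0.0
```

Run:
```python
from h import *
for c in ("top","side"):
    d=np.load(c+"0.npz"); P=pts(d).reshape(-1,3)
    m=(abs(P[:,0]-.48)<.06)&(abs(P[:,1]+.205)<.11)
    for lo,hi in ((.085,.11),(.07,.11)):
        for n,a,b in (("R",-.11,-.05),("C",-.04,.04),("L",.05,.11)):
            y=P[:,1]+.2045; q=P[m&(P[:,2]>lo)&(P[:,2]<hi)&(y>a)&(y<b)]
            if len(q): print(c,lo,n,len(q),q.mean(0).round(4),q.min(0).round(4),q.max(0).round(4))
    m=(abs(P[:,0]-.48)<.03)&(abs(P[:,1]-.261)<.14)&(abs(P[:,1]-.261)>.085)&(P[:,2]>.03)&(P[:,2]<.085)
    for s in(1,-1):
        q=P[m&((P[:,1]-.261)*s>0)]; print(c,"drive lever",s,len(q),q.mean(0).round(4),q.min(0).round(4),q.max(0).round(4))
```

```text
top 0.085 R 14 [ 0.4791 -0.2719  0.0971] [ 0.4744 -0.279   0.0875] [ 0.4843 -0.268   0.1051]
top 0.085 C 79 [ 0.4795 -0.2022  0.0991] [ 0.4732 -0.2315  0.086 ] [ 0.4852 -0.1743  0.1056]
top 0.085 L 15 [ 0.4805 -0.1319  0.0987] [ 0.4757 -0.1374  0.0946] [ 0.4853 -0.1275  0.1021]
top 0.07 R 16 [ 0.4791 -0.2715  0.0949] [ 0.4744 -0.279   0.0732] [ 0.4843 -0.268   0.1051]
top 0.07 C 96 [ 0.4789 -0.202   0.0953] [ 0.4732 -0.2315  0.0713] [ 0.4852 -0.1738  0.1056]
top 0.07 L 17 [ 0.4801 -0.1323  0.0955] [ 0.4757 -0.1374  0.0707] [ 0.4853 -0.1275  0.1021]
top drive lever 1 43 [0.4827 0.3673 0.0636] [0.4777 0.3473 0.0505] [0.4874 0.3863 0.075 ]
top drive lever -1 33 [0.4791 0.1559 0.0662] [0.4735 0.1413 0.0508] [0.4854 0.1736 0.0769]
side 0.085 R 8 [ 0.474  -0.2747  0.0909] [ 0.4693 -0.2851  0.086 ] [ 0.4798 -0.2714  0.0991]
side 0.085 C 41 [ 0.4733 -0.2031  0.0964] [ 0.4666 -0.2336  0.0881] [ 0.4818 -0.1749  0.1014]
side 0.085 L 9 [ 0.4733 -0.1332  0.0936] [ 0.4681 -0.1404  0.0854] [ 0.477  -0.1293  0.1011]
side 0.07 R 14 [ 0.4743 -0.2733  0.0851] [ 0.468  -0.2851  0.0716] [ 0.4798 -0.2696  0.0991]
side 0.07 C 58 [ 0.4727 -0.2004  0.0912] [ 0.4666 -0.2336  0.0707] [ 0.4818 -0.1749  0.1014]
side 0.07 L 14 [ 0.4733 -0.1334  0.0876] [ 0.4681 -0.1404  0.0731] [ 0.477  -0.1293  0.1011]
side drive lever 1 30 [0.4764 0.3678 0.0616] [0.4718 0.3468 0.0477] [0.4827 0.3847 0.0725]
side drive lever -1 28 [0.4717 0.1561 0.0608] [0.4661 0.1385 0.0397] [0.4769 0.1729 0.0715]
```

Emit:
drive_tool(plan="-0.554 0.045 0 0 0 0.02 1;-0.554 0.045 0 0 0 0.02 1;-0.554 0.045 0 0 0 0.02 1;-0.554 0.045 0 0 0 0.02 1;-0.554 0.045 0 0 0 0.02 1;-0.554 0.045 0 0 0 0.02 1;-0.554 0.045 0 0 0 0.02 1;-0.554 0.045 0 0 0 0.02 1;-0.554 0.045 0 0 0 0.02 1;-0.554 0.045 0.02 0 0 0.02 1;-0.554 0.045 0.06 0 0 0.02 1;-0.554 0.045 0.09 0 0 0.02 1")

```text
time: 3.0
eef_pos: [0.4773, -0.0904, 0.1892]
orientation: [0.709, 0.705, 0.002, 0.003]
ft_force: [1.1, 0.5, -0.7]
width: 0.0004
grip_force: 0.0
```

Emit:
drive_tool(plan="0 0 0 0 0 0 1;0 0 0 0 0 0 1;0 0 0 0 0 0 1")

```text
time: 3.25
eef_pos: [0.4755, -0.0867, 0.1875]
orientation: [0.709, 0.705, 0.0, -0.0]
ft_force: [-0.5, -0.1, -0.7]
width: 0.0002
grip_force: 0.0
```

Run:
```python
from cell import arm
from h import *
s=arm.read_state(); print(s["eef_pos"],s["orientation"],s["ft_force"],s["joint_positions"],s["time"])
o=np.zeros((600,800,3),np.uint8)
for c,(l,t,r,b),y in (("top",(280,150,360,225),0),("side",(240,100,320,190),1)):
    d=arm.snapshot(c); np.savez(c+"1.npz",**d)
    o_=cv2.resize(d["frame"][t:b,l:r,::-1],None,fx=4.9,fy=4.9,interpolation=cv2.INTER_CUBIC); o[:o_.shape[0],400*y:400*y+o_.shape[1]]=o_
    P=pts(d).reshape(-1,3); m=(abs(P[:,0]-.48)<.03)&(abs(P[:,1]+.155)<.03)&(P[:,2]>.11)&(P[:,2]<.25)
    for lo in np.arange(.12,.21,.02):
        q=P[m&(P[:,2]>lo)&(P[:,2]<lo+.02)]
        if len(q): print(c,lo.round(2),len(q),q.min(0).round(4),q.max(0).round(4))
    print("tcp proj",proj(d,s["eef_pos"]))
cv2.imwrite("pics/m1.png",o)
```

```text
[ 0.47551919 -0.0867403   0.1875466 ] [ 7.09374353e-01  7.04831751e-01  2.68449180e-04 -3.96804047e-04] [-0.48442092 -0.07923975 -0.70734473] [-0.16135454  0.4408978   0.42250042  1.95825229 -0.24939315  0.79302078
  0.39530875] 3.25
tcp proj [[287.7840784  192.32261464]]
tcp proj [[265.08378324 160.50754879]]
```

View pics/m1.png

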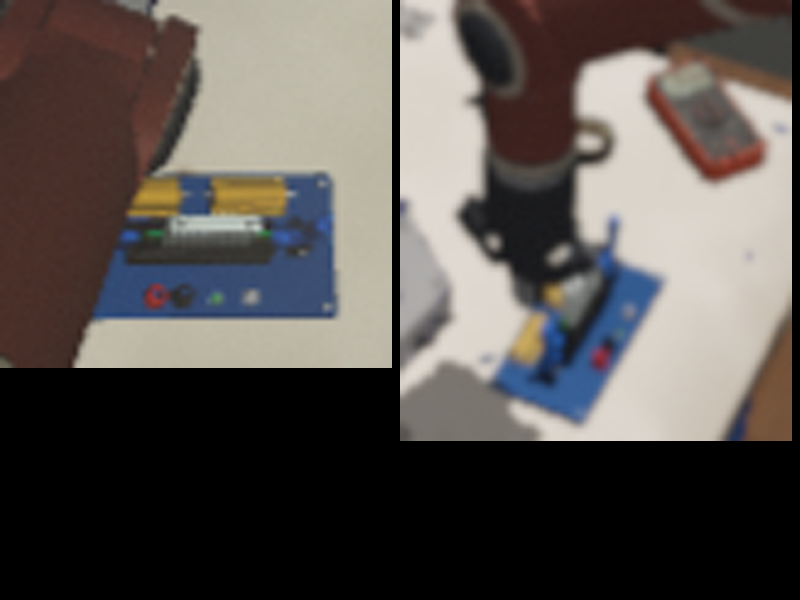

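Emit:
drive_tool(plan="-0.035 0.003 0 0 0 0 1;-0.068 0.006 0 0 0 0 1;-0.068 0.006 0 0 0 0 1;-0.068 0.006 0.03 0 0 0 1;-0.068 0.006 0.06 0 0 0 1;-0.068 0.006 0.06 0 0 0 1;-0.068 0.006 0.06 0 0 0 1")

```text
time: 3.93
eef_pos: [0.4804, -0.154, 0.1273]
orientation: [0.709, 0.705, -0.0, -0.001]
ft_force: [0.5, -0.0, 0.3]
width: 0.0001
grip_force: 0.0
```

Run:
```python
from cell import arm
from h import *
s=arm.read_state(); print(s["eef_pos"],s["ft_force"])
d=arm.snapshot("side"); np.savez("side2.npz",**d)
print("tcp",proj(d,s["eef_pos"]))
o=cv2.resize(d["frame"][110:190,240:320,::-1],None,fx=7.4,fy=7.4,interpolation=cv2.INTER_CUBIC)
u,v=((proj(d,s["eef_pos"])[0]-[240,110])*7.4).astype(int); cv2.circle(o,(u,v),3,(0,0,255),1)
cv2.imwrite("pics/s2.png",o)
```

```text
[ 0.48042001 -0.15402663  0.1272591 ] [ 0.53112462 -0.00694881  0.34257615]
tcp [[270.75773811 157.84982409]]
```

View pics/s2.png

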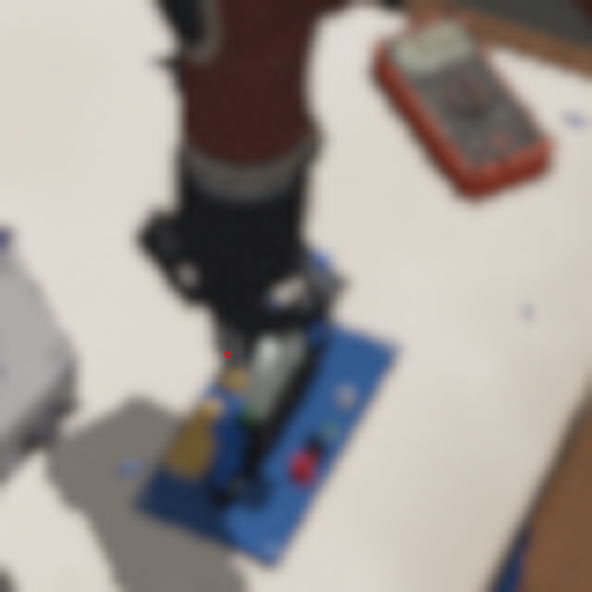

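Emit:
drive_tool(plan="-0.001 0 0.014 0 0 0 1;-0.001 0 0.024 0 0 0 1;-0.001 0 0.034 0 0 0 1;-0.001 0 0.044 0 0 0 1;-0.001 0 0.044 0 0 0 1")

```text
time: 4.4
eef_pos: [0.4798, -0.1562, 0.0822]
orientation: [0.71, 0.704, -0.001, -0.001]
ft_force: [-0.3, -0.0, 0.2]
width: 0.0
grip_force: 0.0
```

Emit:
drive_tool(plan="0.004 0 0 0 0 0 1;0.007 0 -0.001 0 0 0 1;0.010 0 -0.001 0 0 0 1;0.013 0 -0.001 0 0 0 1;0.016 0 -0.001 0 0 0 1;0.0185 0 -0.0005 0 0 0 1;0.021 0 0 0 0 0 1;0.0235 0 0.0005 0 0 0 1;0.026 0 0.001 0 0 0 1;0.028 0 0.002 0 0 0 1;0.030 0 0.003 0 0 0 1;0.030 0 0.003 0 0 0 1")

```text
time: 5.4
eef_pos: [0.4812, -0.1272, 0.081]
orientation: [0.71, 0.704, 0.0, 0.001]
ft_force: [-0.5, -4.3, 2.9]
width: 0.0003
grip_force: 2.4
```

Emit:
drive_tool(plan="-0.004 0 -0.02 0 0 0 1;-0.004 0 -0.05 0 0 0 1;-0.035 0 -0.05 0 0 0 1;-0.075 0 -0.05 0 0 0 1;-0.11 0 -0.05 0 0 0 1;-0.125 0 -0.05 0 0 0 1;-0.125 0 -0.05 0 0 0 1;-0.125 0 -0.04 0 0 0 1;-0.125 0 -0.03 0 0 0 1;-0.125 0 -0.02 0 0 0 1;-0.125 0 -0.011 0 0 0 1;-0.125 0 -0.003 0 0 0 1")

```text
time: 6.4
eef_pos: [0.4796, -0.2499, 0.0818]
orientation: [0.709, 0.705, 0.0, -0.001]
ft_force: [0.1, 1.1, 0.5]
width: -0.0001
grip_force: 0.0
```

Emit:
drive_tool(plan="0 0 0 0 0 0 1")

```text
time: 6.48
eef_pos: [0.4788, -0.2501, 0.0813]
orientation: [0.71, 0.704, -0.001, -0.002]
ft_force: [-0.0, -0.1, -0.1]
width: 0.0
grip_force: 0.0
```

Emit:
drive_tool(plan="-0.003 0 0 0 0 0 1;-0.006 0 -0.001 0 0 0 1;-0.0085 0 -0.001 0 0 0 1;-0.011 0 -0.001 0 0 0 1;-0.0135 0 -0.001 0 0 0 1;-0.016 0 -0.0005 0 0 0 1;-0.0185 0 0 0 0 0 1;-0.021 0 0.0005 0 0 0 1;-0.023 0 0.001 0 0 0 1;-0.0255 0 0.002 0 0 0 1;-0.028 0 0.003 0 0 0 1;-0.030 0 0.004 0 0 0 1")

```text
time: 7.48
eef_pos: [0.48, -0.2822, 0.0804]
orientation: [0.71, 0.704, 0.0, 0.001]
ft_force: [-0.6, 3.2, 7.1]
width: -0.0005
grip_force: 3.2
```

Emit:
drive_tool(plan="-0.0025 0 0.001 0 0 0 1;-0.0045 0 0.0023 0 0 0 1;-0.0065 0 0.0035 0 0 0 1;-0.0085 0 0.005 0 0 0 1;-0.0105 0 0.0065 0 0 0 1;-0.0125 0 0.0083 0 0 0 1;-0.0145 0 0.010 0 0 0 1;-0.016 0 0.012 0 0 0 1;-0.0177 0 0.0138 0 0 0 1;-0.019 0 0.0155 0 0 0 1;-0.020 0 0.0165 0 0 0 1;-0.020 0 0.0165 0 0 0 1")

```text
time: 8.48
eef_pos: [0.4798, -0.304, 0.0635]
orientation: [0.711, 0.704, -0.001, 0.002]
ft_force: [0.1, -0.9, 3.8]
width: -0.0
grip_force: 1.6
```

Emit:
drive_tool(plan="0.004 0 -0.03 0 0 0 1;0.005 0 -0.07 0 0 0 1;0.04 0 -0.072 0 0 0 1;0.08 0 -0.072 0 0 0 1;0.12 0 -0.072 0 0 0 1;0.155 0 -0.072 0 0 0 1;0.167 0 -0.072 0 0 0 1;0.167 0 -0.072 0 0 0 1;0.167 0 -0.055 0 0 0 1;0.167 0 -0.038 0 0 0 1;0.167 0 -0.021 0 0 0 1;0.167 0 -0.021 0 0 0 1")

```text
time: 9.48
eef_pos: [0.4787, -0.1366, 0.0814]
orientation: [0.711, 0.703, -0.002, -0.002]
ft_force: [0.1, 0.2, 0.7]
width: -0.0002
grip_force: 0.0
```

Run:
```python
from cell import arm
from h import *
s=arm.read_state(); print(s["eef_pos"],s["ft_force"],s["time"])
o=np.zeros((450,800,3),np.uint8)
for c,(l,t,r,b),y in (("top",(300,160,360,225),0),("side",(250,120,310,190),1)):
    d=arm.snapshot(c); np.savez(c+"3.npz",**d)
    o_=cv2.resize(d["frame"][t:b,l:r,::-1],None,fx=6.4,fy=6.4,interpolation=cv2.INTER_CUBIC)[:450]; o[:o_.shape[0],400*y:400*y+o_.shape[1]]=o_
    P=pts(d).reshape(-1,3); q=P[(abs(P[:,0]-.48)<.02)&(P[:,1]<-.285)&(P[:,1]>-.35)&(P[:,2]>.03)&(P[:,2]<.12)]
    if len(q): print(c,"R lever",len(q),q.mean(0).round(4),q.min(0).round(4),q.max(0).round(4))
cv2.imwrite("pics/m3.png",o)
```

```text
[ 0.47870827 -0.13658336  0.08143093] [0.1215544  0.20167596 0.69228571] 9.4833
top R lever 46 [ 0.4797 -0.3076  0.0621] [ 0.4751 -0.3276  0.0464] [ 0.4862 -0.2856  0.0757]
side R lever 23 [ 0.4728 -0.308   0.057 ] [ 0.4677 -0.3294  0.0402] [ 0.4787 -0.2862  0.0729]
```

View pics/m3.png

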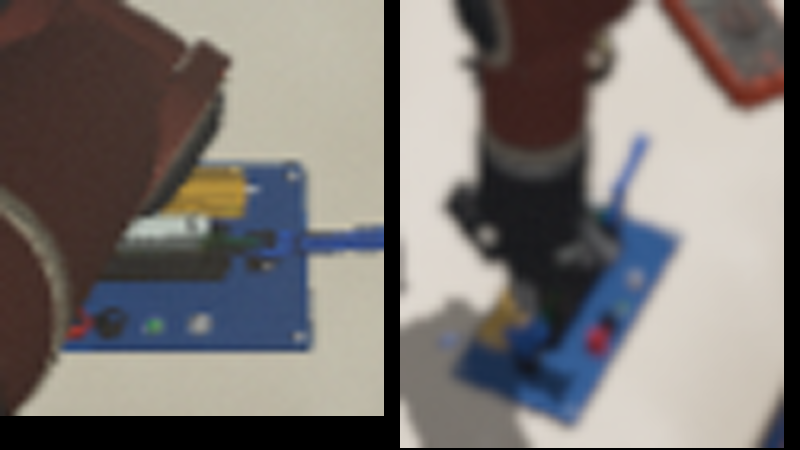

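Emit:
drive_tool(plan="0.006 0 0 0 0 0 1;0.0106 0 0.001 0 0 0 1;0.013 0 0.002 0 0 0 1;0.0151 0 0.0034 0 0 0 1;0.0173 0 0.0047 0 0 0 1;0.0194 0 0.0061 0 0 0 1;0.0214 0 0.0075 0 0 0 1;0.0234 0 0.009 0 0 0 1;0.0253 0 0.0107 0 0 0 1;0.0271 0 0.0125 0 0 0 1;0.029 0 0.0145 0 0 0 1;0.0304 0 0.0163 0 0 0 1")

```text
time: 10.58
eef_pos: [0.4818, -0.1037, 0.0679]
orientation: [0.71, 0.704, 0.001, 0.0]
ft_force: [0.1, -0.9, 4.9]
width: -0.0002
grip_force: 2.3
```

Emit:
drive_tool(plan="0.0015 0 0.001 0 0 0 1;0.003 0 0.0022 0 0 0 1;0.003 0 0.0022 0 0 0 1")

```text
time: 10.83
eef_pos: [0.4818, -0.1019, 0.0657]
orientation: [0.71, 0.704, 0.0, 0.001]
ft_force: [1.1, -1.7, 5.5]
width: 0.0001
grip_force: 2.5
```

Emit:
drive_tool(plan="0.001 0 0.002 0 0 0 1;0.002 0 0.004 0 0 0 1;0.002 0 0.004 0 0 0 1")

```text
time: 11.08
eef_pos: [0.4822, -0.1013, 0.0642]
orientation: [0.711, 0.703, 0.001, 0.002]
ft_force: [-3.2, -2.7, 24.6]
width: 0.0001
grip_force: 11.4
```

Emit:
drive_tool(plan="-0.005 0 -0.03 0 0 0 1;-0.005 0 -0.07 0 0 0 1;-0.03 0 -0.1 0 0 0 0.4;-0.06 0 -0.1 0 0 0 0.4;-0.1 0 -0.1 0 0 0 0.4;-0.104 0 -0.1 0 0 0 0.4;-0.104 0 -0.1 0 0 0 0.4")

```text
time: 11.67
eef_pos: [0.4785, -0.2059, 0.161]
orientation: [0.712, 0.702, -0.001, -0.001]
ft_force: [0.4, -0.1, -0.2]
width: 0.0513
grip_force: 0.0
```

Run:
```python
from cell import arm
from h import *
s=arm.read_state(); print(s["eef_pos"],s["ft_force"],s["time"],s["orientation"],s["width"])
o=np.zeros((450,800,3),np.uint8)
for c,(l,t,r,b),y in (("top",(270,160,330,225),0),("side",(250,120,310,190),1)):
    d=arm.snapshot(c); np.savez(c+"4.npz",**d)
    o_=cv2.resize(d["frame"][t:b,l:r,::-1],None,fx=6.4,fy=6.4,interpolation=cv2.INTER_CUBIC)[:450]; o[:o_.shape[0],400*y:400*y+o_.shape[1]]=o_
    P=pts(d).reshape(-1,3)
    for n,a,b in (("R",-.35,-.285),("L",-.12,-.06),("mod",-.235,-.17)):
        q=P[(abs(P[:,0]-.48)<.025)&(P[:,1]<b)&(P[:,1]>a)&(P[:,2]>.03)&(P[:,2]<.125)]
        if len(q): print(c,n,len(q),q.mean(0).round(4),q.min(0).round(4),q.max(0).round(4))
cv2.imwrite("pics/m4.png",o)
```

```text
[ 0.47854725 -0.20587615  0.16099466] [ 0.3642659  -0.13096197 -0.15791946] 11.6667 [ 0.71231785  0.70185607 -0.0009001  -0.00072446] 0.05125590545198346
top R 31 [ 0.4798 -0.3145  0.0661] [ 0.4743 -0.327   0.0568] [ 0.4862 -0.3002  0.0759]
top L 42 [ 0.4803 -0.0977  0.062 ] [ 0.4752 -0.1189  0.0462] [ 0.4858 -0.0786  0.0753]
side R 9 [ 0.4705 -0.2969  0.0508] [ 0.4678 -0.3139  0.0439] [ 0.4737 -0.2853  0.0589]
side L 17 [ 0.4735 -0.0982  0.0606] [ 0.4697 -0.1192  0.0472] [ 0.4788 -0.0818  0.0736]
side mod 128 [ 0.4721 -0.2012  0.0761] [ 0.4594 -0.2349  0.0305] [ 0.4851 -0.1715  0.1145]
```

View pics/m4.png

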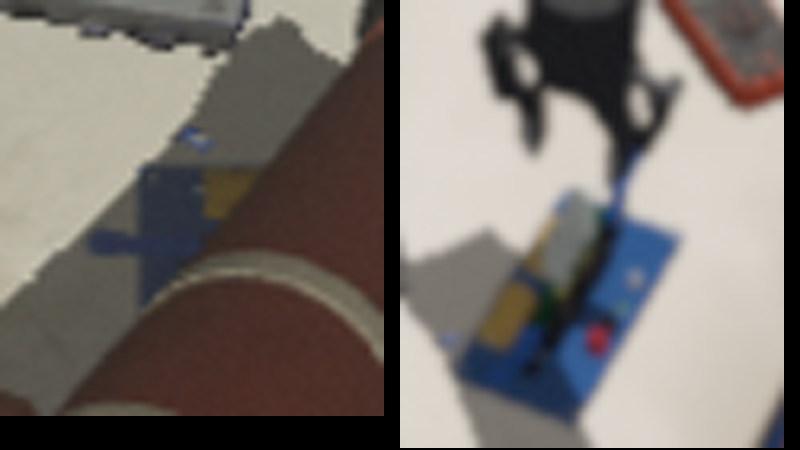

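Emit:
drive_tool(plan="0.003 0.0015 0.03 0 0 0 0.4;0.003 0.0015 0.055 0 0 0 0.4;0.003 0.0015 0.075 0 0 0 0.4;0.003 0.0015 0.087 0 0 0 0.4;0.003 0.0015 0.087 0 0 0 0.4")

```text
time: 12.18
eef_pos: [0.4798, -0.1965, 0.0714]
orientation: [0.709, 0.705, -0.001, -0.004]
ft_force: [-0.2, 0.4, 0.1]
width: 0.0511
grip_force: 0.0
```

Emit:
drive_tool(plan="0 0 0 0 0 0 0.7;0 0 0 0 0 0 0.8;0 0 0 0 0 0 0.9;0 0 0 0 0 0 0.9;0 0 0 0 0 0 0.9;0 0 0 0 0 0 0.9")

```text
time: 12.68
eef_pos: [0.4804, -0.2001, 0.0753]
orientation: [0.71, 0.704, -0.0, -0.001]
ft_force: [-4.4, 1.3, 6.4]
width: 0.0136
grip_force: 59.7
```

Emit:
drive_tool(plan="0 0 -0.002 0 0 0 0.9;0 0 -0.004 0 0 0 0.9;0 0 -0.006 0 0 0 0.9;0 0 -0.008 0 0 0 0.9")

```text
time: 13.02
eef_pos: [0.4805, -0.2001, 0.0821]
orientation: [0.71, 0.704, -0.001, -0.001]
ft_force: [-5.2, 0.1, -3.9]
width: 0.0133
grip_force: 58.2
```

Emit:
drive_tool(plan="0 -0.001 -0.004 0 0 0 0.9;0 -0.001 -0.01 0 0 0 0.9;0 -0.001 -0.016 0 0 0 0.9;0 -0.001 -0.022 0 0 0 0.9")

```text
time: 13.35
eef_pos: [0.4826, -0.201, 0.1058]
orientation: [0.71, 0.704, 0.001, 0.002]
ft_force: [0.6, 0.1, -1.9]
width: 0.0134
grip_force: 58.8
```

Emit:
drive_tool(plan="0 0 -0.02 0 0 0 0.9;0 0 -0.04 0 0 0 0.9;0 0 -0.06 0 0 0 0.9;0 0 -0.08 0 0 0 0.9;0 0 -0.09 0 0 0 0.9;0 0 -0.09 0 0 0 0.9;0 0 -0.09 0 0 0 0.9")

```text
time: 13.93
eef_pos: [0.4818, -0.2004, 0.1952]
orientation: [0.71, 0.704, 0.001, 0.001]
ft_force: [0.2, 0.7, -1.5]
width: 0.0129
grip_force: 58.8
```

Run:
```python
from cell import arm
from h import *
s=arm.read_state(); print(s["eef_pos"],s["ft_force"],s["ft_torque"],s["time"],s["orientation"],s["width"])
```

```text
[ 0.48176364 -0.2004339   0.19520945] [ 0.18477889  0.7492113  -1.52560802] [0.02621571 0.04381316 0.02966883] 13.9333 [0.71011551 0.70408361 0.00080155 0.00126231] 0.012851645658406356
```

```bash
cat > edge.py <<'E'
from h import *
def ray(d,u,v,z):
    E=np.linalg.inv(d["extrinsics"]); r=E[:3,:3]@np.array([(u-d["cx"])/d["fx"],-(v-d["cy"])/d["fy"],-1]); o=E[:3,3]
    return (o+r*(z-o[2])/r[2])[:2]
d=np.load("top0.npz"); I=cv2.GaussianBlur(d["frame"][...,0].astype(np.float32),(3,3),.6)
def cross(p): # first & last crossing to dark from both ends
    th=(p[:3].mean()+np.percentile(p,20))/2; th2=(p[-3:].mean()+np.percentile(p,20))/2
    i=np.argmax(p<th); a=i-1+(p[i-1]-th)/(p[i-1]-p[i])
    j=len(p)-1-np.argmax(p[::-1]<th2); b=j+(th2-p[j])/(p[j+1]-p[j]); return a,b
for n,c,hl,hw in (("soak",(.480,-.203),.095,.05),("drive",(.481,.2625),.097,.052)):
    lev=[];L=[];R=[];T=[];B=[]
    u0,v0=proj(d,[*c,.01])[0]
    for dv in list(range(-12,-4))+list(range(5,12)):
        v=int(round(v0))+dv; l=int(u0-42); a,b=cross(I[v,l:int(u0+42)]); L.append(ray(d,l+a,v,.0105)); R.append(ray(d,l+b,v,.0105))
    for du in range(-24,25,2):
        u=int(round(u0))+du; t=int(v0-23); a,b=cross(I[t:int(v0+24),u]); T.append(ray(d,u,t+a,.0105)); B.append(ray(d,u,t+b,.0105))
    L,R,T,B=map(np.array,(L,R,T,B)); md=lambda q:np.median(q,0).round(4)
    yc=(np.median(L[:,1])+np.median(R[:,1]))/2; xc=(np.median(T[:,0])+np.median(B[:,0]))/2
    yaw=[np.polyfit(q[:,1],q[:,0],1)[0].round(4) for q in (T,B)]+[np.polyfit(q[:,0],q[:,1],1)[0].round(4) for q in(L,R)]
    print(n,xc.round(4),yc.round(4),"len",(np.median(L[:,1])-np.median(R[:,1])).round(4),"wid",(np.median(T[:,0])-np.median(B[:,0])).round(4),"slopes",yaw, "std",L[:,1].std().round(4),R[:,1].std().round(4),T[:,0].std().round(4),B[:,0].std().round(4))
E
python3 edge.py
```

```text
soak 0.4793 -0.2041 len 0.1913 wid 0.0982 slopes [np.float64(0.0522), np.float64(0.0081), np.float64(-0.0138), np.float64(-0.0136)] std 0.0004 0.0005 0.0169 0.0005
drive 0.4825 0.2617 len 0.1882 wid 0.0992 slopes [np.float64(0.0203), np.float64(0.013), np.float64(-0.0248), np.float64(0.0227)] std 0.0008 0.0012 0.0011 0.0009
```

Emit:
drive_tool(plan="0.03 -0.006 -0.01 0 0 0 0.9;0.065 -0.014 -0.01 0 0 0 0.9;0.10 -0.022 -0.01 0 0 0 0.9;0.135 -0.028 -0.01 0 0 0 0.9;0.17 -0.033 -0.01 0 0 0 0.9;0.205 -0.035 -0.01 0 0 0 0.9;0.24 -0.035 -0.01 0 0 0 0.9;0.275 -0.035 -0.01 0 0 0.007 0.9;0.31 -0.030 -0.01 0 0 0.007 0.9;0.345 -0.022 -0.01 0 0 0.007 0.9;0.38 -0.015 -0.01 0 0 0.007 0.9;0.41 -0.009 -0.01 0 0 0.007 0.9")

```text
time: 14.93
eef_pos: [0.4749, 0.2127, 0.2031]
orientation: [0.712, 0.702, -0.001, -0.001]
ft_force: [0.3, -0.0, -0.7]
width: 0.0135
grip_force: 58.8
```

Emit:
drive_tool(plan="0.03 0.003 0.01 0 0 0 0.9;0.05 0.005 0.02 0 0 0 0.9;0.056 0.005 0.04 0 0 0 0.9;0.056 0.005 0.05 0 0 0 0.9;0.056 0.005 0.05 0 0 0 0.9;0.056 0.005 0.05 0 0 0 0.9")

```text
time: 15.43
eef_pos: [0.4809, 0.2637, 0.1535]
orientation: [0.713, 0.701, -0.002, 0.0]
ft_force: [-0.8, 0.2, -1.5]
width: 0.0131
grip_force: 58.9
```

Run:
```python
from cell import arm
from h import *
s=arm.read_state(); print(s["eef_pos"],s["ft_force"],s["time"],s["orientation"],s["width"])
o=np.zeros((450,800,3),np.uint8)
for c,(l,t,r,b),y in (("top",(140,160,222,225),0),("side",(195,200,255,285),1)):
    d=arm.snapshot(c); np.savez(c+"5.npz",**d)
    o_=cv2.resize(d["frame"][t:b,l:r,::-1],None,fx=4.8,fy=4.8,interpolation=cv2.INTER_CUBIC)[:450]; o[:o_.shape[0],400*y:400*y+o_.shape[1]]=o_
    P=pts(d).reshape(-1,3)
    for n,lo,hi in (("mod",.118,.175),("mid",.1,.2)):
        q=P[(abs(P[:,0]-.482)<.03)&(abs(P[:,1]-.266)<.08)&(P[:,2]>lo)&(P[:,2]<hi)]
        if len(q): print(c,n,len(q),q.mean(0).round(4),q.min(0).round(4),q.max(0).round(4))
cv2.imwrite("pics/m5.png",o)
```

```text
[0.48090415 0.26372727 0.15351551] [-0.83763456  0.24579294 -1.45499662] 15.4333 [ 7.13432710e-01  7.00721704e-01 -1.68770678e-03  1.12816413e-04] 0.013087269690314682
top mod 60 [0.4775 0.2358 0.1504] [0.4625 0.1993 0.1202] [0.4886 0.2637 0.1725]
top mid 110 [0.4787 0.2393 0.1662] [0.4622 0.1993 0.1136] [0.4945 0.2637 0.1996]
side mod 68 [0.4743 0.2822 0.1478] [0.4586 0.1964 0.1181] [0.4971 0.3175 0.1747]
side mid 120 [0.4753 0.2795 0.1606] [0.4556 0.1964 0.1105] [0.4971 0.3175 0.2   ]
```

View pics/m5.png

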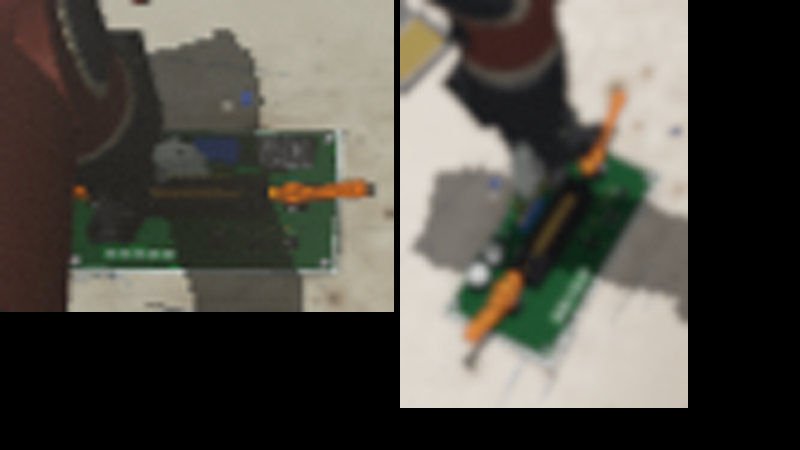

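Emit:
drive_tool(plan="0.0025 0.0006 0.01 0 0 0 0.9;0.0025 0.0006 0.02 0 0 0 0.9;0.0025 0.0006 0.03 0 0 0 0.9;0.0025 0.0006 0.038 0 0 0 0.9;0.0025 0.0006 0.038 0 0 0 0.9")

```text
time: 15.95
eef_pos: [0.4804, 0.2673, 0.1142]
orientation: [0.713, 0.701, -0.002, -0.001]
ft_force: [-1.0, -0.3, -2.4]
width: 0.0135
grip_force: 58.9
```

Emit:
drive_tool(plan="0 0 0 0 0 0 0.9;0 0 0.004 0 0 0 0.9;0 0 0.008 0 0 0 0.9;0 0 0.012 0 0 0 0.9;0 0 0.014 0 0 0 0.9")

```text
time: 16.37
eef_pos: [0.4818, 0.268, 0.1021]
orientation: [0.713, 0.701, -0.0, -0.0]
ft_force: [-0.8, 0.0, -2.0]
width: 0.0134
grip_force: 58.9
```

Emit:
drive_tool(plan="-0.0015 0 0.002 0 0 0 0.9;-0.0015 0 0.004 0 0 0 0.9;-0.0015 0 0.006 0 0 0 0.9;-0.0015 0 0.008 0 0 0 0.9;-0.0015 0 0.010 0 0 0 0.9")

```text
time: 16.78
eef_pos: [0.4813, 0.2665, 0.0923]
orientation: [0.713, 0.701, -0.001, -0.0]
ft_force: [-1.7, 0.5, 0.1]
width: 0.0132
grip_force: 58.9
```

Emit:
drive_tool(plan="0 0 0.002 0 0 0 0.9;0 0 0.004 0 0 0 0.9;0 0 0.006 0 0 0 0.9;0 0 0.008 0 0 0 0.9;0 0 0.010 0 0 0 0.9")

```text
time: 17.2
eef_pos: [0.4813, 0.2666, 0.0822]
orientation: [0.713, 0.701, -0.001, -0.0]
ft_force: [-2.9, 0.3, -0.3]
width: 0.0135
grip_force: 59.0
```

Emit:
drive_tool(plan="0 -0.0005 0.0015 0 0 0 0.9;0 -0.001 0.003 0 0 0 0.9;0 -0.001 0.0045 0 0 0 0.9;0 -0.001 0.006 0 0 0 0.9")

```text
time: 17.53
eef_pos: [0.4811, 0.2664, 0.0765]
orientation: [0.713, 0.701, 0.0, 0.0]
ft_force: [-1.9, -0.6, -0.5]
width: 0.0139
grip_force: 59.0
```

Emit:
drive_tool(plan="0 0 0.0008 0 0 0 0.9;0 0 0.0016 0 0 0 0.9;0 0 0.0024 0 0 0 0.9")

```text
time: 17.78
eef_pos: [0.4812, 0.2664, 0.0749]
orientation: [0.713, 0.701, 0.0, -0.0]
ft_force: [-5.2, -0.3, 9.5]
width: 0.0133
grip_force: 60.3
```

Emit:
drive_tool(plan="0 -0.001 -0.001 0 0 0 0.9;0 -0.001 -0.001 0 0 0 0.8;0 -0.001 -0.001 0 0 0 0.6;0 -0.001 -0.001 0 0 0 0.4;0 -0.001 -0.001 0 0 0 0.4;0 -0.001 -0.001 0 0 0 0.4")

```text
time: 18.28
eef_pos: [0.4804, 0.2666, 0.0752]
orientation: [0.713, 0.701, 0.0, 0.0]
ft_force: [-0.8, -0.1, 0.0]
width: 0.0509
grip_force: 0.0
```

Emit:
drive_tool(plan="0 0 -0.01 0 0 0 0.4;0 0 -0.03 0 0 0 0.4;0 0 -0.06 0 0 0 0.4;0 0 -0.09 0 0 0 0.6;0 0 -0.10 0 0 0 1;0 0 -0.10 0 0 0 1;0 0 -0.10 0 0 0 1")

```text
time: 18.87
eef_pos: [0.4798, 0.2666, 0.1754]
orientation: [0.713, 0.702, 0.0, -0.0]
ft_force: [-0.3, 0.3, -0.7]
width: 0.0028
grip_force: 0.0
```

Run:
```python
from cell import arm
from h import *
s=arm.read_state(); print(s["eef_pos"],s["ft_force"],s["time"],s["orientation"],s["width"])
o=np.zeros((450,800,3),np.uint8)
for c,(l,t,r,b),y in (("top",(140,160,222,225),0),("side",(195,200,255,285),1)):
    d=arm.snapshot(c); np.savez(c+"6.npz",**d)
    o_=cv2.resize(d["frame"][t:b,l:r,::-1],None,fx=4.8,fy=4.8,interpolation=cv2.INTER_CUBIC)[:450]; o[:o_.shape[0],400*y:400*y+o_.shape[1]]=o_
    P=pts(d).reshape(-1,3)
    for n,a,b,lo in (("cover",-.045,.045,.095),("L",.085,.15,.04),("R",-.15,-.085,.04)):
        y_=P[:,1]-.263; q=P[(abs(P[:,0]-.481)<.025)&(y_>a)&(y_<b)&(P[:,2]>lo)&(P[:,2]<.13)]
        if len(q): print(c,n,len(q),q.mean(0).round(4),q.min(0).round(4),q.max(0).round(4))
cv2.imwrite("pics/m6.png",o)
```

```text
[0.47975537 0.26663468 0.17542192] [-0.33585106  0.25763169 -0.74981691] 18.8667 [ 7.12632945e-01  7.01537003e-01  3.40967381e-04 -5.13059812e-05] 0.0027655514291240447
top cover 69 [0.481  0.2563 0.1097] [0.475  0.234  0.0956] [0.4886 0.2845 0.1171]
top L 1 [0.4799 0.3483 0.0522] [0.4799 0.3483 0.0522] [0.4799 0.3483 0.0522]
top R 37 [0.479  0.1574 0.0648] [0.4736 0.1413 0.0457] [0.485  0.1771 0.0787]
side cover 61 [0.4745 0.2628 0.1077] [0.4681 0.2318 0.0954] [0.4839 0.2901 0.1141]
side L 28 [0.4763 0.3694 0.0627] [0.4713 0.3504 0.0509] [0.4828 0.3843 0.0712]
side R 28 [0.4715 0.1563 0.0613] [0.465  0.1376 0.042 ] [0.4781 0.1739 0.0729]
```

View pics/m6.png

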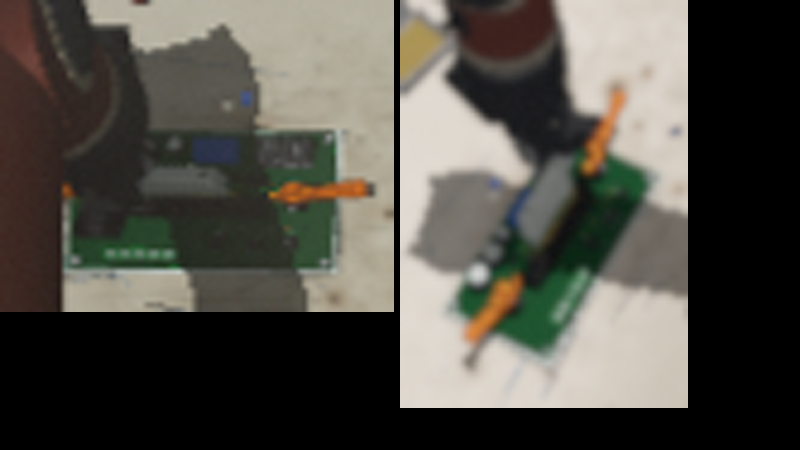

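Run:
```python
from h import *
for c in ("top0","side0"):
    P=pts(np.load(c+".npz")).reshape(-1,3)
    for lo in (.03,.08,.12,.16,.2,.24):
        q=P[(P[:,0]>.49)&(P[:,0]<.68)&(P[:,1]>-.03)&(P[:,1]<.16)&(P[:,2]>lo)&(P[:,2]<lo+.04)]
        if len(q)>3: print(c,lo,len(q),np.percentile(q,5,axis=0).round(3),np.percentile(q,95,axis=0).round(3), "minx",q[:,0].min().round(3))
```

```text
top0 0.03 227 [ 0.563 -0.022  0.031] [0.63  0.04  0.068] minx 0.556
top0 0.08 304 [ 0.61  -0.025  0.082] [0.663 0.106 0.118] minx 0.606
top0 0.12 361 [ 0.617 -0.026  0.122] [0.677 0.095 0.153] minx 0.606
top0 0.16 29 [0.598 0.069 0.165] [0.632 0.087 0.198] minx 0.597
top0 0.2 55 [0.592 0.054 0.203] [0.625 0.075 0.229] minx 0.591
top0 0.24 81 [0.586 0.038 0.248] [0.616 0.06  0.271] minx 0.585
side0 0.03 152 [ 0.559 -0.022  0.031] [0.645 0.114 0.068] minx 0.55
side0 0.08 166 [ 0.603 -0.025  0.082] [0.671 0.108 0.119] minx 0.6
side0 0.12 190 [ 0.604 -0.014  0.122] [0.677 0.095 0.156] minx 0.597
side0 0.16 70 [0.591 0.061 0.163] [0.627 0.084 0.198] minx 0.587
side0 0.2 73 [0.586 0.053 0.201] [0.642 0.106 0.239] minx 0.584
side0 0.24 58 [0.58  0.039 0.243] [0.609 0.06  0.276] minx 0.579
```

Emit:
drive_tool(plan="-0.035 0 0 0 0 0 1;-0.07 0 0 0 0 0 1;-0.105 0 0 0 0 0 1;-0.14 0 0 0 0 0 1;-0.157 0 0.02 0 0 0 1;-0.157 0 0.05 0 0 0 1;-0.157 0 0.08 0 0 0 1;-0.157 0 0.11 0 0 0 1;-0.157 0 0.128 0 0 0 1;-0.157 0 0.128 0 0 0 1;-0.157 0 0.128 0 0 0 1")

```text
time: 19.88
eef_pos: [0.476, 0.109, 0.0456]
orientation: [0.713, 0.701, -0.002, -0.001]
ft_force: [0.6, 0.5, 1.2]
width: -0.0
grip_force: 0.0
```

Emit:
drive_tool(plan="0.006 0.002 0 0 0 0 1;0.012 0.002 0 0 0 0 1;0.017 0.002 -0.0014 0 0 0 1;0.0188 0.002 -0.004 0 0 0 1;0.0205 0.002 -0.007 0 0 0 1;0.0225 0.002 -0.0095 0 0 0 1;0.0244 0.002 -0.012 0 0 0 1;0.0266 0.002 -0.0145 0 0 0 1;0.0288 0.002 -0.017 0 0 0 1;0.0312 0.002 -0.019 0 0 0 1;0.0337 0.002 -0.021 0 0 0 1;0.0337 0.002 -0.021 0 0 0 1")

```text
time: 20.88
eef_pos: [0.4806, 0.1439, 0.0687]
orientation: [0.712, 0.702, 0.001, 0.0]
ft_force: [1.9, -2.7, 1.3]
width: 0.0
grip_force: 1.2
```

Emit:
drive_tool(plan="0.0026 0 -0.002 0 0 0 1;0.0053 0 -0.004 0 0 0 1;0.008 0 -0.0058 0 0 0 1;0.0109 0 -0.0075 0 0 0 1;0.0138 0 -0.0088 0 0 0 1;0.0168 0 -0.010 0 0 0 1;0.019 0 -0.0107 0 0 0 1;0.021 0 -0.0115 0 0 0 1;0.023 0 -0.012 0 0 0 1;0.0245 0 -0.0125 0 0 0 1;0.0255 0 -0.0128 0 0 0 1")

```text
time: 21.8
eef_pos: [0.4799, 0.1685, 0.0807]
orientation: [0.713, 0.701, -0.001, -0.0]
ft_force: [1.4, -3.1, -2.3]
width: 0.0001
grip_force: 1.8
```

Emit:
drive_tool(plan="-0.006 0 -0.01 0 0 0 1;-0.007 0 -0.045 0 0 0 1;-0.007 0 -0.08 0 0 0 1;0.03 0 -0.08 0 0 0 1;0.07 0 -0.08 0 0 0 1;0.11 0 -0.08 0 0 0 1;0.15 0 -0.08 0 0 0 1;0.19 0 -0.08 0 0 0 1;0.23 0 -0.08 0 0 0 1;0.247 0 -0.08 0 0 0 1;0.247 0 -0.06 0 0 0 1;0.247 0 -0.04 0 0 0 1")

```text
time: 22.8
eef_pos: [0.4833, 0.4196, 0.1222]
orientation: [0.711, 0.703, 0.002, -0.001]
ft_force: [0.9, -0.2, -1.3]
width: 0.0002
grip_force: 0.0
```

Emit:
drive_tool(plan="0 0 0.03 0 0 0 1;0 0 0.06 0 0 0 1;0 0 0.073 0 0 0 1;0 0 0.073 0 0 0 1")

```text
time: 23.13
eef_pos: [0.4814, 0.4148, 0.045]
orientation: [0.713, 0.702, -0.004, -0.001]
ft_force: [-0.7, -0.9, -1.0]
width: -0.0001
grip_force: 0.0
```

Emit:
drive_tool(plan="-0.006 0.001 0 0 0 0 1;-0.012 0.001 -0.001 0 0 0 1;-0.016 0.001 -0.002 0 0 0 1;-0.0177 0.001 -0.005 0 0 0 1;-0.0193 0.001 -0.0075 0 0 0 1;-0.0212 0.001 -0.010 0 0 0 1;-0.0232 0.001 -0.0127 0 0 0 1;-0.0254 0.001 -0.015 0 0 0 1;-0.0276 0.001 -0.0175 0 0 0 1;-0.030 0.001 -0.0197 0 0 0 1;-0.0325 0.001 -0.0218 0 0 0 1;-0.0325 0.001 -0.0218 0 0 0 1")

```text
time: 24.13
eef_pos: [0.4855, 0.3862, 0.0717]
orientation: [0.712, 0.702, 0.003, -0.001]
ft_force: [-0.5, 5.6, 3.1]
width: -0.0002
grip_force: 2.6
```

Emit:
drive_tool(plan="-0.0026 0 -0.002 0 0 0 1;-0.0053 0 -0.004 0 0 0 1;-0.008 0 -0.0058 0 0 0 1;-0.0109 0 -0.0075 0 0 0 1;-0.0138 0 -0.0088 0 0 0 1;-0.0168 0 -0.010 0 0 0 1;-0.019 0 -0.0107 0 0 0 1;-0.021 0 -0.0115 0 0 0 1;-0.023 0 -0.012 0 0 0 1;-0.0245 0 -0.0125 0 0 0 1;-0.0255 0 -0.0128 0 0 0 1;-0.0255 0 -0.0128 0 0 0 1")

```text
time: 25.13
eef_pos: [0.4851, 0.3615, 0.0848]
orientation: [0.712, 0.702, 0.003, -0.001]
ft_force: [-0.2, 6.1, 6.0]
width: -0.0
grip_force: 3.1
```

Emit:
drive_tool(plan="-0.002 0 0.001 0 0 0 1;-0.004 0 0.002 0 0 0 1;-0.006 0 0.002 0 0 0 1;-0.008 0 0.002 0 0 0 1;-0.010 0 0.002 0 0 0 1;-0.012 0 0.002 0 0 0 1;-0.014 0 0.002 0 0 0 1;-0.014 0 0.002 0 0 0 1")

```text
time: 25.8
eef_pos: [0.4849, 0.3473, 0.0827]
orientation: [0.712, 0.702, 0.003, -0.001]
ft_force: [-0.8, 5.6, 4.9]
width: -0.0001
grip_force: 2.9
```

Emit:
drive_tool(plan="-0.001 0 0 0 0 0 1;-0.002 0 0 0 0 0 1;-0.003 0 0 0 0 0 1;-0.003 0 0 0 0 0 1")

```text
time: 26.13
eef_pos: [0.4848, 0.3459, 0.0826]
orientation: [0.712, 0.702, 0.004, -0.002]
ft_force: [0.2, 7.8, 4.0]
width: -0.0002
grip_force: 4.1
```

Emit:
drive_tool(plan="-0.001 0 0 0 0 0 1;-0.002 0 0 0 0 0 1;-0.003 0 0 0 0 0 1;-0.003 0 0 0 0 0 1")

```text
time: 26.47
eef_pos: [0.4848, 0.3456, 0.0827]
orientation: [0.711, 0.703, 0.006, -0.003]
ft_force: [0.3, 11.7, 1.9]
width: 0.0002
grip_force: 5.9
```

Emit:
drive_tool(plan="-0.001 0 0 0 0 0 1;-0.002 0 0 0 0 0 1;-0.003 0 0 0 0 0 1;-0.003 0 0 0 0 0 1")

```text
time: 26.8
eef_pos: [0.4847, 0.3453, 0.0828]
orientation: [0.711, 0.703, 0.008, -0.004]
ft_force: [1.0, 15.1, 0.7]
width: 0.0001
grip_force: 7.6
```

Emit:
drive_tool(plan="0.015 0 0 0 0 0 1;0.018 0 -0.03 0 0 0 1;0.018 0 -0.07 0 0 0 1;-0.02 -0.001 -0.075 0 0 0 1;-0.06 -0.003 -0.075 0 0 0 1;-0.10 -0.003 -0.075 0 0 0 1;-0.14 -0.003 -0.075 0 0 0 1;-0.17 -0.003 -0.075 0 0 0 1;-0.185 -0.003 -0.075 0 0 0 1;-0.185 -0.003 -0.075 0 0 0 1")

```text
time: 27.63
eef_pos: [0.4773, 0.1431, 0.1561]
orientation: [0.716, 0.698, -0.002, 0.001]
ft_force: [-0.1, -0.2, -0.1]
width: 0.0002
grip_force: 0.0
```

Run:
```python
from cell import arm
from h import *
s=arm.read_state(); print(s["eef_pos"],s["ft_force"],s["time"],s["orientation"])
for c in ("top","side"):
    d=arm.snapshot(c); np.savez(c+"7.npz",**d); P=pts(d).reshape(-1,3); y_=P[:,1]-.2625
    for n,a,b,lo in (("cover",-.04,.045,.085),("L",.05,.14,.06),("R",-.14,-.05,.06)):
        q=P[(abs(P[:,0]-.481)<.025)&(y_>a)&(y_<b)&(P[:,2]>lo)&(P[:,2]<.125)]
        if len(q): print(c,n,len(q),q.mean(0).round(4),q.min(0).round(4),q.max(0).round(4))
    q=P[(abs(P[:,0]-.481)<.025)&(abs(P[:,2]-.105)<.02)]
    for y0 in (.24,.255,.27,.285):
        k=q[abs(q[:,1]-y0)<.006]
        if len(k)>3: print("  top z at",y0,np.percentile(k[:,2],90).round(4),len(k))
```

```text
[0.47732651 0.14312793 0.15611727] [-0.10734767 -0.17743717 -0.10816428] 27.6333 [ 0.71597404  0.69812365 -0.00197689  0.0007969 ]
top L 28 [0.482  0.3284 0.0852] [0.4773 0.3185 0.0605] [0.4882 0.3362 0.1034]
side cover 62 [0.4746 0.2624 0.0972] [0.4678 0.2342 0.085 ] [0.4842 0.291  0.1063]
side L 19 [0.4753 0.3306 0.0859] [0.47   0.3167 0.0609] [0.4833 0.3355 0.1009]
side R 24 [0.4731 0.1886 0.0795] [0.468  0.1782 0.062 ] [0.479  0.1998 0.0985]
  top z at 0.24 0.1039 14
  top z at 0.255 0.1029 12
  top z at 0.27 0.103 12
  top z at 0.285 0.1009 14
```

Emit:
drive_tool(plan="0 0.002 0.03 0 0 0 1;0 0.002 0.06 0 0 0 1;0 0.002 0.075 0 0 0 1;0.01 0.002 0.075 0 0 0 1;0.02 0.002 0.075 0 0 0 1;0.023 0.002 0.075 0 0 0 1;0.0255 0.002 0.075 0 0 0 1;0.028 0.002 0.075 0 0 0 1;0.0305 0.002 0.075 0 0 0 1;0.033 0.002 0.075 0 0 0 1;0.035 0.002 0.075 0 0 0 1;0.037 0.002 0.075 0 0 0 1")

```text
time: 28.73
eef_pos: [0.4797, 0.1773, 0.0811]
orientation: [0.715, 0.699, -0.005, 0.003]
ft_force: [-2.1, -19.8, 1.7]
width: 0.0001
grip_force: 10.1
```

Emit:
drive_tool(plan="0.001 0 0 0 0 0 1;0.002 0 0 0 0 0 1;0.003 0 0 0 0 0 1;0.003 0 0 0 0 0 1")

```text
time: 29.07
eef_pos: [0.4797, 0.1775, 0.0811]
orientation: [0.716, 0.698, -0.006, 0.004]
ft_force: [-2.1, -21.6, 3.3]
width: -0.0001
grip_force: 10.8
```

Emit:
drive_tool(plan="-0.015 0 0 0 0 0 1;-0.022 0 -0.02 0 0 0 1;-0.022 0 -0.06 0 0 0 1;-0.03 -0.01 -0.1 0 0 0 1;-0.06 -0.03 -0.13 0 0 0 1;-0.1 -0.05 -0.14 0 0 0 1;-0.14 -0.05 -0.14 0 0 0 1;-0.18 -0.05 -0.14 0 0 0 1;-0.22 -0.05 -0.14 0 0 0 1;-0.26 -0.05 -0.14 0 0 0 1;-0.28 -0.05 -0.14 0 0 0 1;-0.28 -0.05 -0.14 0 0 0 1")

```text
time: 30.07
eef_pos: [0.4273, -0.095, 0.2228]
orientation: [0.716, 0.698, 0.001, 0.003]
ft_force: [0.3, 0.5, 1.1]
width: 0.0002
grip_force: 0.0
```

Run:
```python
from cell import arm
from h import *
s=arm.read_state(); print(s["eef_pos"],s["ft_force"],s["time"])
o=np.zeros((450,800,3),np.uint8)
for c,(l,t,r,b),y in (("top",(140,170,205,225),0),("side",(195,200,255,285),1)):
    d=arm.snapshot(c); np.savez(c+"8.npz",**d)
    f=6.1 if y==0 else 5.2
    o_=cv2.resize(d["frame"][t:b,l:r,::-1],None,fx=f,fy=f,interpolation=cv2.INTER_CUBIC)[:450]; o[:o_.shape[0],400*y:400*y+o_.shape[1]]=o_
    P=pts(d).reshape(-1,3); y_=P[:,1]-.2625
    for n,a,b,lo in (("cover",-.04,.045,.085),("L",.05,.14,.08),("R",-.14,-.05,.08)):
        q=P[(abs(P[:,0]-.481)<.025)&(y_>a)&(y_<b)&(P[:,2]>lo)&(P[:,2]<.125)]
        if len(q): print(c,n,len(q),q.mean(0).round(4),q.min(0).round(4),q.max(0).round(4))
    q=P[(abs(P[:,0]-.481)<.025)&(abs(P[:,2]-.105)<.02)]
    for y0 in (.24,.255,.27,.285):
        k=q[abs(q[:,1]-y0)<.006]
        if len(k)>3: print("  top z at",y0,np.percentile(k[:,2],90).round(4),len(k))
cv2.imwrite("pics/m8.png",o)
```

```text
[ 0.4273131  -0.09496723  0.22279746] [0.25207727 0.47247014 1.14227772] 30.0667
top cover 90 [0.4812 0.2612 0.0995] [0.4746 0.2335 0.0855] [0.4879 0.2907 0.1056]
top L 18 [0.4821 0.33   0.096 ] [0.4772 0.3254 0.0835] [0.4882 0.335  0.1052]
top R 14 [0.4787 0.1931 0.0979] [0.4738 0.1889 0.0891] [0.4839 0.1992 0.1017]
  top z at 0.24 0.1027 21
  top z at 0.255 0.105 17
  top z at 0.27 0.1036 19
  top z at 0.285 0.1035 18
side cover 63 [0.4745 0.263  0.0962] [0.4673 0.2338 0.085 ] [0.4834 0.2902 0.1043]
side L 13 [0.4762 0.3312 0.0934] [0.4709 0.3246 0.0813] [0.4819 0.335  0.1014]
side R 12 [0.4733 0.1936 0.0935] [0.4683 0.1866 0.081 ] [0.4783 0.1971 0.1017]
  top z at 0.24 0.1008 12
  top z at 0.255 0.1015 11
  top z at 0.27 0.1029 14
  top z at 0.285 0.0984 16
```

View pics/m8.png

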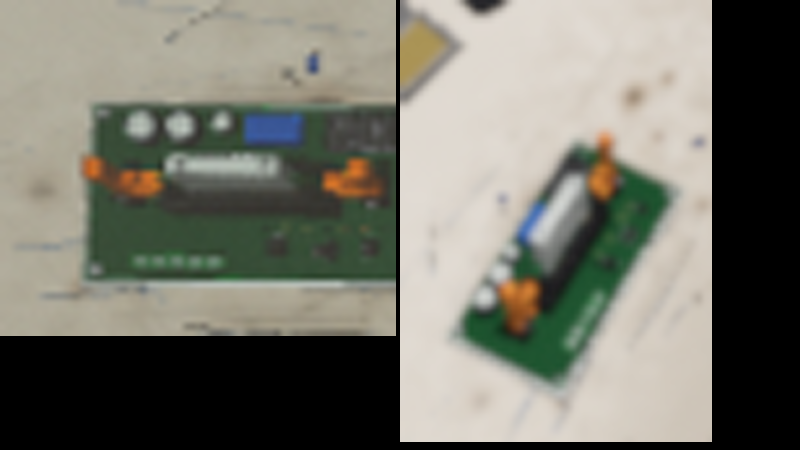

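```bash
python3 -c "
from cell import arm
print(arm.close_job())"
```

```text
the job is handed in; nothing more can be done
None
```

The power module now stands in the drive board's socket, drawn down by its two levers: both look upright in the last pictures and the cover top sits at its soak-carrier home height. The job is handed in at about 30 s with the arm clear.

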